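Take an air reading in the dish incubator

ROBOT

A 6-joint arm with a two-finger parallel gripper is mounted at the origin on a cart in front of the work surface, level with it; the furniture and walls round the work are solid. World frame = base frame: x ahead of the robot, y to its left, z up, the work surface at z = 0. Lengths are in mm, angles in degrees, forces in N, time in s.
With the tool pointing down it reaches from about 300 to 850 mm from the base axis. Payload 4.2 kg.
Tool frame: the origin (TCP) lies at the very end of the fingers, on their centre line; the grasp point (between the pads) lies 19 mm behind it (env.tcp_to_grasp is the distance from the TCP to the grasp point, in mm); z points along the fingers, y is the line along which they close (so a half turn about z gives the same grasp; the last joint's range is limited). The gripper opens to 91 mm and grips with 3 to 60 N. Pads are 32 mm wide; open, the fingers measure 118 mm over their backs; the gripper's body (76 mm by 178 mm) begins 60 mm behind the grasp point.
Start: joints at [62.452, 18.312, 89.639, -0, 72.044, -1.146], TCP at [255.687, 515.041, 213.976] pointing down, gripper open.
Joint ranges: [-177.97, 177.97], [-48.28, 115.42], [12.27, 149.76], [-77.06, 257.06], [2.81, 150.46], [-146.56, 146.56]. Speed limits (degrees/s): [147.25, 147.25, 180, 180, 180, 180].

INTERFACE

Orientations are given as [roll, pitch, yaw] about the fixed x, y, z axes, in that order (R = Rz(yaw) Ry(pitch) Rx(roll)).
In Python, from workcell import env gives the robot as it stands.
- The arm moves only by the tool move_arm, never from a script. Its argument "plan" is a list of rows, each a list of 3 entries, a list of its own where there are three numbers: the shift along the world's x, y, z in cm, then the turn about the world's z in degrees, then the closure, from 0 (fully open) to 1 (shut). In form: [[[x, y, z], turn, claw], ...]. A call has 1 to 5 rows; each row shifts and turns the commanded pose from where the row before left it; what a row does not reach is not made up. A row lasts 1/10 s, in which the tool goes at most 50 mm and 8.59 degrees, less where a joint would pass 70% of its speed; a pose out of reach is approached as far as the arm can. A call is refused whole if a number of a shift passes 5 or a number of a turn 8.59, either way. A call with a gripper value outside its range is refused whole. The fingers move at their own pace and stop on an object; "squeeze" is the grip in N (left out, the last holds). Time passes only in rows, so rows that do not move let the fingers close. It gives the time, the measured TCP pose, the force, the opening and the grip force at its end, in the units of the state.
- env.state(): the state, without advancing time (a new reading comes with each control period).
- env.grab_frame(name): name is "scene" or "top" or "wrist"; returns a dict with "frame" (420x560x3 uint8, red, green, blue), "z_map" (420x560 float32, mm along the optical axis (not along the pixel's ray), 0 where there is no reading), "fovy" (degrees; the focal length in pixels is half the picture's height over the tangent of half this angle, whatever the lens; pixels are square), "cx", "cy" (the principal point, pixels), "position" and "orientation" of the camera in the world. Camera axes: x right, y down, z forward; pixel columns grow to the right and rows downward; lengths in mm; the calibration is good to about 2 mm. A picture is of the moment at which its call begins.
- env.job_done(): hands the job in; it is judged then, once.
Trained networks look in a picture, given as the dict that the camera call returned (one of the last four; its "shot" number tells which), for a name from the list of things; names that differ only in an ending like _2 or _b are one class to them, and where a whole thing is asked for, a point or a joint stands for the part that bears it (a point fixed in the world has none). Each returns a list of dicts, best first, with "score" (0 to 1); they miss things now and then, are a little off and sometimes report something else, mostly with a low value. They report only what shows in the picture. A call takes as long as a camera call. They do not tell look-alikes from the thing itself.
- env.search_frame(picture, label): "point" ([column, row] in pixels, amid what is visible of it).
- env.landmark_of(picture, label): "point" ([column, row] in pixels: a listed point, or the origin of a listed thing).
The state is a dict: "time_s": time; "qpos": joint angles; "qvel": joint speeds; "effort": joint torques, N m; "ee_pos": TCP position; "ee_rot": TCP orientation; "force": force on the tool from outside, world axes, zero at the start; "torque": the same for the moment, N m; "gripper_width": finger opening in mm; "gripper_force": force on a finger pad.
Only numpy, scipy, OpenCV 4.12 (cv2) and the standard library are available. Lean on these libraries where they do the work, as an engineer would, in place of code of your own. Each camera call takes 0.05 s, during which the arm holds its last target. There are 200 camera calls.

TASK

Push the dish incubator's door shut until it clicks home on its catch, then take the yellow stem thermometer out of its stand and lower its stem through the metal bush in the incubator's roof until the red ring on the stem is level with the top of the bush. The reading is of the air inside, so the thermometer must never touch the bush or any other part of the incubator: finish still holding it there in the gripper, upright, still and centred in the bore. Do not disturb the other things on the bench.

Things in the scene. Friction and masses are not known exactly. Their poses are not given: they have to be found in the camera images.
- incubator: Small bench incubator, fixed: blue-grey case on a dark grey base, 150 deep (x) x 170 wide (y) x 125 mm high, two dishes inside. Origin: centre of its underside on the bench, at the middle of its depth and width; its front, with the door, faces its own -x (towards the robot), its +y is its left side seen from the robot.
- port (a point): Centre of the upper mouth of the aluminium bush upright in the incubator's roof, 137 mm above the bench (12 mm above the roof), 5 mm in front of and 20 mm to the right of the roof's middle. Bush 28 mm across, bore 15 mm in diameter and 20 mm long, straight through into the chamber, where the stem hangs clear of floor and dishes.
- door (a joint): Opening angle of the incubator's front door, rad: 0 = shut, grows as the free edge swings out towards the robot (stop at 1.5). It starts ajar and stays where it is left. A spring ball catch meets the door's tongue at about 0.09 rad and resists; past about 0.03 rad it snaps the door to 0 and holds it. Pressing over it takes about 3 N near the free edge, more when pushed fast.
- door_hinge (a point): On the door's upright hinge axis at mid door height, 80 mm above the bench, 83 mm in front of and 84 mm left of the case's middle. Door: blue-grey frame with clear pane, 12 mm thick, centred on the axis, 4 to 165 mm from the axis, 38 to 121 mm above the bench. A black pull stands 9 mm proud of its outer face near the free edge, 50 to 86 mm above the bench.
- door_edge (a point): Place to push: on the door's outer face close to its free edge, 153 mm from the hinge axis and 106 mm above the bench, above the black pull; it moves with the door.
- stand: Thermometer stand, fixed: dark steel foot 72 mm across and a black upright tube 26 mm across, its top 105 mm above the bench, bore 12 mm. Origin: centre of its underside.
- thermometer: Digital stem thermometer, 60 g, hanging upright in the stand, its collar on the tube's top. Yellow flat-sided body 28 mm (its x) x 20 mm (its y) x 68 mm high, display on its -x face, from 4 to 72 mm above the origin; black collar 22 mm across, 4 mm high; steel stem 6 mm in diameter reaching 95 mm down. Origin: centre of the collar's underside, z up along the stem.
- stem_tip (a point): Lower end of the thermometer's steel stem, 95 mm below its origin on its axis.
- red_ring (a point): Middle of the red ring on the stem, 60 mm above the tip and 35 mm below the collar, on the axis.
- slide_box: Blue box for slides, 91 x 95 x 36 mm, loose bystander. Origin: centre of its underside.
- tweezers: Steel tweezers, 110 mm long, lying flat, loose bystander. Origin: centre of the underside.
- blue_marker: White felt marker with a blue cap, 127 mm long, lying, loose bystander. Origin: centre of the underside.
Not all that is in view belongs to the job. Several things have the shape of the thermometer; the one meant has the colours described above.

How it is judged:
By the outcome, as a careful person would: the job done as asked, in the order asked, and still so for the second after the job is handed in, while the arm keeps its last pose, push and grip.
It also fails if it takes over 64 s, if anything falls off the work surface, if the arm or the gripper's body presses on something with over 40 N, if the wrist force passes 120 N, or if a joint passes its speed limit or range.

## Working session

There is one attempt and no reset: what is moved stays moved. The work goes in short steps, Python scripts to look and compute and a tool call to move; the robot and the scene stay as the last step left them, time stands still between calls to the robot, and variables do not carry over. Pictures are saved under pics/ and viewed, at most 10 in all, crops included, and the job is handed in when it is done.

Besides the shell and the picture viewer there is one more tool, called as a command line: name --argument value ..., lists and objects as JSON in quotes. move_arm: Moves the arm, as the interface text tells. Its arguments: {"type":"object","properties":{"plan":{"type":"array","items":{"type":"array"}},"squeeze":{"type":"number"}},"required":["plan"]}

```bash
ls; mkdir -p pics
cat > h.py <<'E'
import numpy as np, cv2
from workcell import env
from scipy.spatial.transform import Rotation as R
def cam(p):
    f=p["frame"].shape[0]/2/np.tan(np.radians(p["fovy"])/2)
    o=np.array(p["orientation"],float)
    M=R.from_euler('xyz',o,degrees=True).as_matrix() if o.shape==(3,) else (o if o.shape==(3,3) else None)
    return f,M,np.array(p["position"],float)
def ray(p,uv):
    f,M,t=cam(p); d=M@np.array([(uv[0]-p["cx"])/f,(uv[1]-p["cy"])/f,1.]); return t,d
def pix(p,X):
    f,M,t=cam(p); c=M.T@(np.array(X,float)-t); return np.array([p["cx"]+f*c[0]/c[2],p["cy"]+f*c[1]/c[2]])
def atz(p,uv,z):
    t,d=ray(p,uv); return t+d*(z-t[2])/d[2]
def dep(p,uv):
    z=p["z_map"][int(round(uv[1])),int(round(uv[0]))]; t,d=ray(p,uv); return t+d*z
def cloud(p):
    f,M,t=cam(p); h,w=p["z_map"].shape; v,u=np.mgrid[:h,:w]
    z=p["z_map"]; P=np.stack([(u-p["cx"])/f*z,(v-p["cy"])/f*z,z],-1)@M.T+t; return P
def tri(a):
    A=np.zeros((3,3));b=np.zeros(3)
    for p,uv in a:
        t,d=ray(p,uv); d=d/np.linalg.norm(d); Q=np.eye(3)-np.outer(d,d); A+=Q;b+=Q@t
    X=np.linalg.solve(A,b); return X,[np.linalg.norm(pix(p,X)-uv) for p,uv in a]
def save(p,n,crop=None,s=1):
    im=p["frame"][:,:,::-1]
    if crop: im=im[crop[1]:crop[3],crop[0]:crop[2]]
    cv2.imwrite("pics/"+n,cv2.resize(im,None,fx=s,fy=s,interpolation=cv2.INTER_CUBIC))
E
python3 - <<'E'
from h import *
print(env.state())
ps={}
for n in("scene","top"):
    p=ps[n]=env.grab_frame(n); save(p,n+".png"); print(n,p["position"],p["orientation"],p["fovy"],p["shot"])
    for l in("port","door_hinge","door_edge","stand","thermometer","stem_tip","red_ring","incubator"):
        print(l,[(np.round(r["point"],1).tolist(),round(r["score"],2)) for r in env.landmark_of(p,l)][:5])
E
```

```text
pics
{'time_s': 0.0, 'qpos': array([ 6.24501194e+01,  1.83519738e+01,  8.97068085e+01, -9.55183973e-04,
        7.20429410e+01, -1.14498763e+00]), 'qvel': array([ 0.081322  , -0.05968568,  0.05973884,  0.11363906, -0.05569831,
       -0.03094526]), 'effort': array([-1.86174795e-03, -4.12445498e+01, -2.31977499e+01,  7.24719674e-02,
        4.54881415e-02, -1.41954201e-04]), 'ee_pos': array([255.47167954, 514.56738112, 213.11421405]), 'ee_rot': array([-1.79898279e+02, -1.12473181e-03,  1.53595401e+02]), 'force': array([-0.05608625,  0.3164214 ,  0.64056323]), 'torque': array([ 0.01781463, -0.01405443,  0.02754076]), 'gripper_force': 0.0, 'gripper_width': 91.24082702737462}
scene [-207.56684449 -329.87797835 1037.88671506] [-141.55591093    0.21026764  -74.17367432] 45.614911913138855 1
port [([291.0, 153.4], 0.67)]
door_hinge [([245.4, 183.9], 0.73)]
door_edge [([266.4, 218.4], 0.65)]
stand [([330.0, 238.6], 0.87)]
thermometer [([369.3, 249.0], 0.8), ([337.5, 212.9], 0.64), ([290.6, 155.7], 0.46)]
stem_tip [([365.5, 276.4], 0.72)]
red_ring [([369.5, 261.5], 0.5)]
incubator [([287.0, 186.7], 0.85)]
top [ 379.29270758 -134.90869212  930.77905936] [-170.11835631   -1.26159501  -91.44803737] 54.39124558057644 2
port [([256.3, 131.9], 0.75)]
door_hinge [([209.1, 179.3], 0.82), ([250.6, 156.1], 0.18)]
door_edge [([254.5, 236.3], 0.88)]
stand [([322.0, 206.2], 0.88)]
thermometer [([375.8, 230.1], 0.68), ([328.3, 199.1], 0.61)]
stem_tip [([362.7, 235.9], 0.81)]
red_ring [([374.1, 234.2], 0.82)]
incubator [([322.3, 203.1], 0.31)]
```

View pics/scene.png

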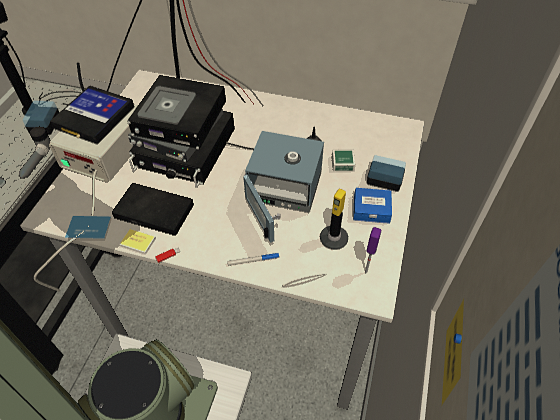

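View pics/top.png

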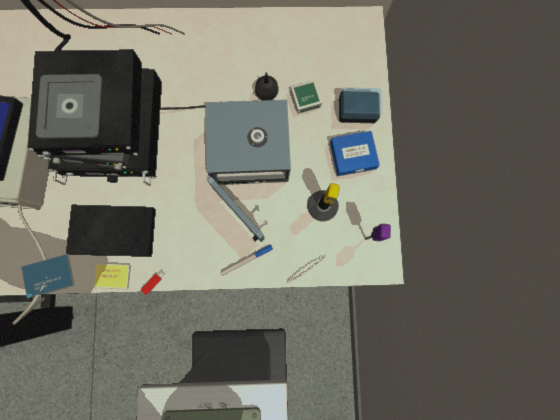

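Run:
```python
from h import *
s=env.grab_frame("scene");t=env.grab_frame("top")
for n,a,b in(("port",(291,153.4),(256.3,131.9)),("hinge",(245.4,183.9),(209.1,179.3)),("edge",(266.4,218.4),(254.5,236.3)),("standA",(330,238.6),(322,206.2)),("th1",(369.3,249),(375.8,230.1)),("th2",(337.5,212.9),(328.3,199.1)),("tip",(365.5,276.4),(362.7,235.9)),("ring",(369.5,261.5),(374.1,234.2))):
    X,e=tri([(s,a),(t,b)]); print(n,X.round(1),np.round(e,1))
```

```text
port [ 670.6 -105.6  126.9] [1.1 1.3]
hinge [587.8  -3.3  67.7] [0.2 0.2]
edge [ 457.3 -101.4  119.9] [0.1 0.1]
standA [ 534.4 -249.6   -8.4] [2.  2.2]
th1 [ 466.3 -349.5   82.2] [1.9 2.1]
th2 [ 533.  -254.7  100.2] [0.2 0.2]
tip [ 467.5 -352.7  -42.1] [0.2 0.2]
ring [ 461.9 -356.5   38.4] [1.8 2. ]
```

Both views show the yellow stem thermometer upright in its stand at scene (338,205) / top (331,193). Two things could be taken for it: the purple one at scene (374,240) / top (380,232), and the black one behind the case at scene (314,133) / top (266,86). The door is ajar with its free edge at top (258,238). I'll go for the yellow one, check it in a crop, and measure.

Run:
```python
from h import *
s=env.grab_frame("scene");t=env.grab_frame("top")
save(s,"crop1.png",(230,110,410,300),3)
for n,p in(("scene",s),("top",t)):
    P=cloud(p); im=p["frame"]; hsv=cv2.cvtColor(im,cv2.COLOR_RGB2HSV); ok=p["z_map"]>0
    print(n,"bench z",np.median(P[ok&(abs(P[...,0]-480)<60)&(abs(P[...,1]+30)<200)][:,2]))
    roof=ok&(abs(P[...,2]-125)<8)&(P[...,0]>570)&(P[...,0]<800)&(P[...,1]>-220)&(P[...,1]<30)
    Q=P[roof]; (c,w,a)=cv2.minAreaRect(Q[:,:2].astype(np.float32)); print(" roof",len(Q),np.round(c,1),np.round(w,1),round(a,2),np.median(Q[:,2]))
    b=ok&(P[...,2]>132)&(P[...,2]<150)&(abs(P[...,0]-670)<35)&(abs(P[...,1]+105)<35); Q=P[b]; print(" bush",len(Q),Q.mean(0).round(1),(Q.min(0)).round(1),Q.max(0).round(1))
    y=ok&(hsv[...,0]>18)&(hsv[...,0]<36)&(hsv[...,1]>140)&(abs(P[...,0]-533)<60)&(abs(P[...,1]+254)<60); Q=P[y]; print(" yellow",len(Q),Q.min(0).round(1),Q.max(0).round(1))
    top=Q[Q[:,2]>np.percentile(Q[:,2],98)-5]; r=cv2.minAreaRect(top[:,:2].astype(np.float32)); print("  toprect",len(top),np.round(r[0],1),np.round(r[1],1),round(r[2],1),np.median(top[:,2]))
    D=P[ok&(P[...,2]>112)&(P[...,2]<130)&(P[...,0]<600)&(P[...,0]>420)&(P[...,1]>-150)&(P[...,1]<20)]
    r=cv2.fitLine(D[:,:2].astype(np.float32),cv2.DIST_HUBER,0,.01,.01).ravel(); print(" door top",len(D),r.round(2),D.min(0).round(1),D.max(0).round(1), np.degrees(np.arctan2(r[1],r[0])))
```

```text
scene bench z -2.4988636949063903
 roof 2900 [655.6 -89.8] [166.1 170.6] 1.53 123.15552140259103
 bush 57 [ 655.  -110.2  134.6] [ 639.9 -123.5  132.1] [668.1 -96.4 138.4]
 yellow 232 [ 514.4 -265.8   78.1] [ 543.9 -242.3  179.7]
  toprect 74 [ 530.1 -254.2] [19.7 26.9] 74.5 174.95419215537999
 door top 664 [ 9.1000e-01  4.1000e-01  5.2061e+02 -7.4010e+01] [ 448.7 -149.2  112. ] [600.   -6.  128.9] 24.369753
top bench z 1.4300001907404294
 roof 5820 [656.8 -89.7] [169.8 170. ] 1.31 126.22940742691094
 bush 111 [ 659.6 -109.8  137.5] [ 647.1 -122.1  132.3] [674.2 -97.6 141.1]
 yellow 205 [ 521.  -265.    98.9] [ 548.9 -241.7  181.3]
  toprect 127 [ 535.2 -253.3] [18.6 25.9] 76.8 177.61398386226313
 door top 975 [ 8.8000e-01  4.8000e-01  5.1963e+02 -7.2730e+01] [ 453.4 -149.1  112.1] [600.   -3.6 129.8] 28.923677
```

View pics/crop1.png

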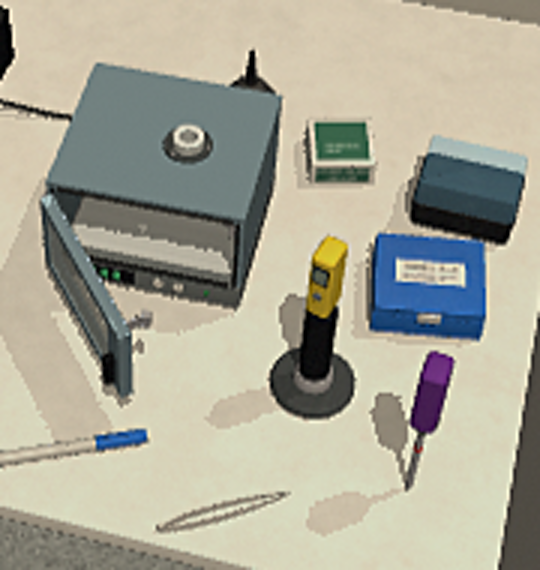

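The crop confirms it: yellow body, in the stand, display side towards the robot. Measured positions:
- **Port:** about (660,-110)
- **Hinge:** about (584,-4), with the door about 53° open
- **Thermometer:** centre about (533,-254), yaw about -14°

I'll do the door first, with the fingers shut.

move_arm --plan '[[[1.4,-4.6,0],-5.3,1],[[1.4,-4.6,0],-5.3,1],[[1.4,-4.6,0],-5.3,1],[[1.4,-4.6,0],-5.3,1],[[1.4,-4.6,0],-5.3,1]]' --squeeze 10

```text
time_s: 1.6
ee_pos: [325.9, 283.3, 214.1]
ee_rot: [180.0, 0.0, 126.9]
force: [1.4, -0.4, -0.2]
gripper_width: 54.1
gripper_force: 0.0
```

move_arm --plan '[[[1.4,-4.6,0],-5.3,1],[[1.4,-4.6,0],-5.3,1],[[1.4,-4.6,0],-5.3,1],[[1.4,-4.6,0],-5.3,1],[[1.4,-4.6,0],-5.3,1]]'

```text
time_s: 2.1
ee_pos: [395.9, 53.2, 214.4]
ee_rot: [179.9, -0.0, 100.4]
force: [0.2, 0.2, 0.6]
gripper_width: 14.4
gripper_force: 0.0
```

move_arm --plan '[[[1.4,-4.6,0],-5.3,1],[[1.4,-4.6,0],-5.3,1],[[0,0,-4],0,1],[[0,0,-4],0,1],[[0,0,-3],0,1]]'

```text
time_s: 2.6
ee_pos: [422.9, -37.6, 102.3]
ee_rot: [-179.9, -0.0, 89.9]
force: [0.0, -0.6, -0.6]
gripper_width: 0.4
gripper_force: 0.0
```

move_arm --plan '[[[1.1,-1.7,-0.7],0,1],[[1.2,-1.8,0],0,1],[[1.0,-1.5,0],0,1],[[1.0,-1.5,0],0,1],[[0.9,-1.0,0],0,1]]'

```text
time_s: 3.1
ee_pos: [476.5, -113.0, 97.2]
ee_rot: [180.0, -0.0, 90.0]
force: [0.2, 1.0, 0.2]
gripper_width: 0.5
gripper_force: 0.5
```

move_arm --plan '[[[1.0,-0.9,0],0,1],[[1.2,-0.8,0],0,1],[[1.2,-0.8,0],0,1],[[1.0,-0.5,0],0,1],[[1.0,-0.4,0],0,1]]'

```text
time_s: 3.6
ee_pos: [530.3, -146.3, 97.0]
ee_rot: [-180.0, -0.0, 90.0]
force: [-0.6, 0.4, 0.1]
gripper_width: 0.4
gripper_force: 0.4
```

Run:
```python
from h import *
t=env.grab_frame("top"); save(t,"top2.png",(180,80,350,260),3); s=env.state(); print(s["ee_pos"],s["force"])
```

```text
[ 532.39022396 -146.98982585   97.13906299] [ 2.14703794 -0.94713162  1.01510566]
```

View pics/top2.png

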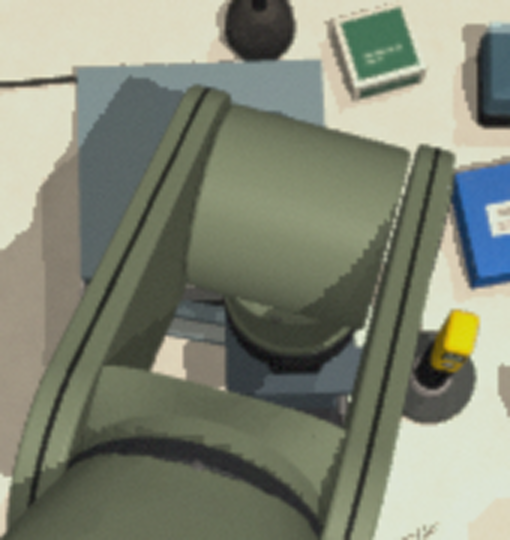

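The arm hides the door edge from above, but the door's top can be seen nearly shut beside the gripper. I'll press slowly from here and watch the force.

move_arm --plan '[[[0.5,-0.2,0],0,1],[[0.5,-0.1,0],0,1],[[0.4,-0.1,0],0,1],[[0.3,0,0],0,1],[[0.3,0,0],0,1]]'

```text
time_s: 4.15
ee_pos: [549.8, -150.0, 97.0]
ee_rot: [-180.0, 0.0, 90.0]
force: [-0.6, 0.6, -0.1]
gripper_width: 0.6
gripper_force: 0.2
```

move_arm --plan '[[[0.3,0,0],0,1],[[0.3,0,0],0,1],[[0.2,0,0],0,1],[[0.2,0,0],0,1],[[0,0,0],0,1]]'

```text
time_s: 4.65
ee_pos: [560.4, -149.9, 97.0]
ee_rot: [179.9, -0.0, 90.0]
force: [-1.0, 0.4, -0.7]
gripper_width: 0.5
gripper_force: 0.1
```

move_arm --plan '[[[0.2,0,0],0,1],[[0.2,0,0],0,1],[[0.2,0,0],0,1],[[0,0,0],0,1]]'

```text
time_s: 5.05
ee_pos: [564.2, -149.8, 96.9]
ee_rot: [-179.8, -0.0, 90.0]
force: [-4.6, -1.5, 4.2]
gripper_width: 0.3
gripper_force: 2.9
```

Run:
```python
from h import *
t=env.grab_frame("wrist"); save(t,"w1.png"); s=env.state(); print(s["ee_pos"],s["force"],t["position"],t["orientation"])
```

```text
[ 564.21633287 -149.85475716   96.93763473] [-4.56515152 -0.5911294   2.88376254] [563.28391625 -84.73270247 268.51969655] [1.66430672e+02 2.96222084e-01 9.84991910e-03]
```

View pics/w1.png

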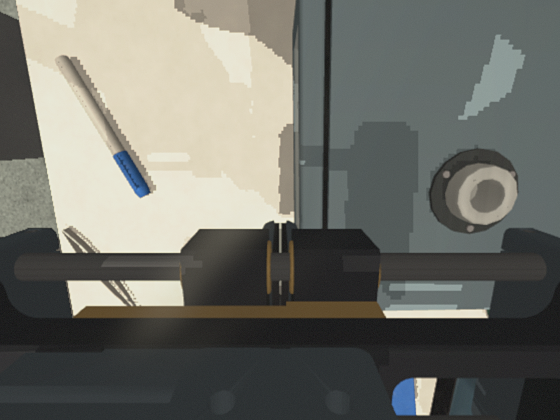

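The wrist view shows the door strip (cols 297–327) nearly parallel to the case front, and the port bush at (488,192). The contact force has just begun, so I'll press on in small steps.

move_arm --plan '[[[0.1,0,0],0,1],[[0.1,0,0],0,1],[[0.1,0,0],0,1],[[0,0,0],0,1]]'

```text
time_s: 5.5
ee_pos: [564.3, -149.9, 96.9]
ee_rot: [-179.4, -0.0, 90.1]
force: [-12.2, -1.0, 7.8]
gripper_width: 0.7
gripper_force: 6.3
```

move_arm --plan '[[[0.1,0,0],0,1],[[0.1,0,0],0,1],[[0,0,0],0,1]]'

```text
time_s: 5.8
ee_pos: [564.3, -149.9, 96.9]
ee_rot: [-179.2, -0.0, 90.1]
force: [-16.7, -1.6, 10.4]
gripper_width: 0.6
gripper_force: 8.7
```

Position stays fixed at 564.3 while the force climbs to 17 N, so the door is hard against its stop. I'll back off, rise and check.

move_arm --plan '[[[-1.5,0,0],0,1],[[-3,0,0],0,1],[[-1,0,3],0,1],[[0,0,5],4,1],[[0,0,5],8,0.5]]'

```text
time_s: 6.3
ee_pos: [515.4, -149.6, 228.2]
ee_rot: [180.0, -0.1, 102.2]
force: [2.3, -0.5, -0.4]
gripper_width: 6.1
gripper_force: 0.0
```

move_arm --plan '[[[0,0,3],8,0],[[0,0,0],8,0],[[0,0,0],8,0],[[0,-1,0],8,0],[[0,-2,0],8,0]]'

```text
time_s: 6.8
ee_pos: [516.4, -179.1, 257.4]
ee_rot: [179.9, 0.1, 142.4]
force: [0.1, -0.9, 0.5]
gripper_width: 46.0
gripper_force: 0.0
```

move_arm --plan '[[[0,-2,0],8,0],[[0,-1,0],8,0],[[0,0,0],7.5,0],[[0,0,0],0,0]]'

```text
time_s: 7.2
ee_pos: [516.2, -210.1, 256.9]
ee_rot: [180.0, 0.1, 165.5]
force: [-0.5, -0.6, 0.7]
gripper_width: 77.4
gripper_force: 0.0
```

Run:
```python
from h import *
s=env.state(); print(s["ee_pos"],s["ee_rot"],s["qpos"].round(1),s["force"])
w=env.grab_frame("wrist"); save(w,"w2.png"); t=env.grab_frame("top"); save(t,"top3.png")
c=env.grab_frame("scene"); save(c,"sc3.png")
im=cv2.hconcat([cv2.imread("pics/w2.png")[:,:],cv2.resize(cv2.imread("pics/sc3.png")[100:300,220:420],(420,420))]); cv2.imwrite("pics/c3.png",cv2.resize(im,None,fx=.81,fy=.81))
for p in (w,t,c):
  for l in("thermometer","stand","port"):
    print(l,[(np.round(r["point"],1).tolist(),round(r["score"],2)) for r in env.landmark_of(p,l)][:3])
```

```text
[ 516.21878834 -210.12537405  256.94363553] [1.79965578e+02 5.09622943e-02 1.65455879e+02] [-23.4  15.3  87.7   0.   76.9 -98.8] [-0.53645835 -0.57409927  0.73948372]
thermometer [([147.2, 174.3], 0.84), ([244.2, 221.9], 0.67)]
stand [([254.2, 202.9], 0.77)]
port [([256.0, 96.2], 0.62)]
thermometer [([328.7, 198.1], 0.59)]
stand [([323.0, 204.5], 0.61)]
port [([255.3, 131.1], 0.57)]
thermometer [([371.6, 250.0], 0.58)]
stand [([333.6, 237.0], 0.7), ([246.3, 183.7], 0.53)]
port []
```

View pics/c3.png

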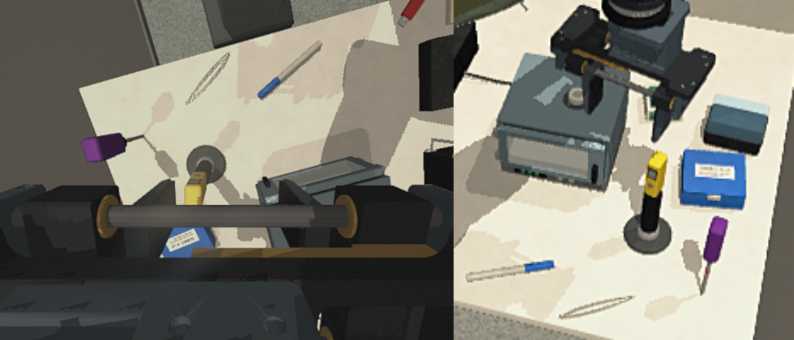

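The door is shut flush with the case. In the wrist picture the thermometer is at about (240,230), half hidden by the gripper bar. I'll shift forward so the wrist camera sees it clearly.

move_arm --plan '[[[3,-1.5,0],0,0],[[3,-1.5,0],0,0],[[0,0,0],0,0],[[0,0,0],0,0]]'

```text
time_s: 8.2
ee_pos: [575.7, -239.9, 256.2]
ee_rot: [180.0, -0.1, 165.5]
force: [0.5, -0.1, 0.6]
gripper_width: 91.5
gripper_force: 0.0
```

```bash
cat >> h.py <<'E'
def yel(p,lo=165):
    P=cloud(p); hsv=cv2.cvtColor(p["frame"],cv2.COLOR_RGB2HSV)
    m=(p["z_map"]>0)&(hsv[...,0]>18)&(hsv[...,0]<36)&(hsv[...,1]>130)&(np.hypot(P[...,0]-533,P[...,1]+254)<60)
    Q=P[m]; top=Q[Q[:,2]>Q[:,2].max()-12]; top=top[abs(top[:,2]-np.median(top[:,2]))<4]
    r=cv2.minAreaRect(top[:,:2].astype(np.float32)); v,u=np.nonzero(m)
    print("yel",len(Q),Q.min(0).round(1),Q.max(0).round(1),"top",len(top),np.round(r[0],1),np.round(r[1],1),round(r[2],1),np.median(top[:,2]).round(1),"px",u.min(),u.max(),v.min(),v.max())
    return top
E
python3 - <<'E'
from h import *
w=env.grab_frame("wrist"); save(w,"w3.png"); print(w["position"],w["orientation"],w["fovy"]); yel(w)
E
```

```text
[ 511.17815764 -223.86228129  427.88127859] [1.66655575e+02 7.72206351e-02 7.54615792e+01] 71.16574988811064
yel 1359 [ 516.1 -281.9   11.6] [ 560.1 -200.1  366.8] top 384 [ 555.  -217.9] [36.5  2. ] 74.5 363.9 px 94 427 152 317
```

move_arm --plan '[[[3,0,0],0,0],[[0,1.5,0],0,0],[[0,0,0],0,0],[[0,0,0],0,0]]'

```text
time_s: 8.65
ee_pos: [604.7, -224.4, 257.5]
ee_rot: [-180.0, -0.0, 165.5]
force: [0.1, 0.6, 0.1]
gripper_width: 91.2
gripper_force: 0.0
```

Run:
```python
from h import *
w=env.grab_frame("wrist"); save(w,"w4.png"); print(w["position"],w["orientation"]); yel(w)
cv2.imwrite("pics/c4.png",cv2.hconcat([cv2.imread("pics/w3.png")[0:280,100:400],cv2.imread("pics/w4.png")[0:280,100:400]]))
```

```text
[ 540.0138107  -208.16880313  429.06726587] [1.66573051e+02 1.21851083e-01 7.55238155e+01]
yel 1269 [ 516.6 -266.3   93.2] [ 580.6 -216.7  367.9] top 87 [ 562.4 -264. ] [ 2.  10.1] 72.6 356.7 px 94 287 126 316
```

View pics/c4.png

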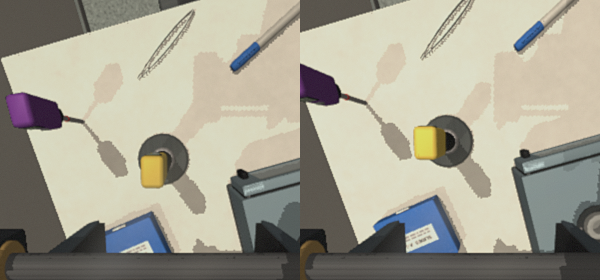

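The yellow top face is clear at (253,170) in the first view and (229,143) in the second. I'll recompute without the gripper's gold strip, and read the port from this pose too.

```bash
sed -i 's/(p\["z_map"\]>0)&(hsv/(p["z_map"]>0)\&(P[...,2]<200)\&(hsv/' h.py
python3 - <<'E'
from h import *
w=env.grab_frame("wrist"); yel(w)
E
```

```text
yel 950 [ 516.8 -265.3   79.5] [ 546.  -242.4  179.9] top 725 [ 531.4 -254. ] [19.  27.2] 75.3 177.6 px 214 245 126 159
```

move_arm --plan '[[[-2,-2,0],0,0],[[-2,0,0],0,0],[[0,0,0],0,0],[[0,0,0],0,0]]'

```text
time_s: 9.15
ee_pos: [565.6, -245.3, 257.6]
ee_rot: [180.0, 0.1, 165.5]
force: [0.3, 0.0, -0.2]
gripper_width: 91.4
gripper_force: 0.0
```

Run:
```python
from h import *
w=env.grab_frame("wrist"); yel(w); print(env.state()["ee_pos"])
```

```text
yel 673 [ 516.4 -265.3  117.1] [ 544.6 -242.5  179.9] top 639 [ 530.5 -254. ] [19. 26.] 75.0 177.5 px 250 272 161 195
[ 566.01807283 -245.0916767   257.38500915]
```

Two views agree on centre (531,-254), top z 177.5 (text: 177) and yaw within 0.5° of the tool. Grasp at z 143 means TCP z 124.

move_arm --plan '[[[-1.7,-0.4,0],0,0],[[-1.7,-0.5,0],0,0],[[0,0,0],0,0],[[0,0,-3],0,0],[[0,0,-3],0,0]]'

```text
time_s: 9.7
ee_pos: [533.6, -254.1, 197.3]
ee_rot: [-180.0, 0.2, 165.5]
force: [0.5, -0.9, 0.0]
gripper_width: 91.3
gripper_force: 0.0
```

move_arm --plan '[[[0,0,-3],0,0],[[0,0,-2.5],0,0],[[0,0,-1.8],0,0],[[0,0,0],0,0.4],[[0,0,0],0,0.6]]' --squeeze 15

```text
time_s: 10.2
ee_pos: [532.8, -253.9, 124.2]
ee_rot: [180.0, 0.0, 165.5]
force: [-0.2, 0.3, -0.3]
gripper_width: 78.2
gripper_force: 0.0
```

move_arm --plan '[[[0,0,0],0,0.7],[[0,0,0],0,0.75],[[0,0,0],0,0.8],[[0,0,0],0,0.85],[[0,0,0],0,0.9]]'

```text
time_s: 10.7
ee_pos: [531.8, -254.0, 124.3]
ee_rot: [-180.0, 0.0, 165.5]
force: [-1.0, -0.5, -0.1]
gripper_width: 38.1
gripper_force: 0.0
```

move_arm --plan '[[[0,0,0],0,1],[[0,0,0],0,1],[[0,0,0],0,1]]'

```text
time_s: 11.0
ee_pos: [531.7, -253.9, 124.0]
ee_rot: [180.0, -0.0, 165.5]
force: [-0.7, 0.4, 1.3]
gripper_width: 19.6
gripper_force: 15.0
```

Gripped: width 19.6, force 15. I'll lift straight up.

move_arm --plan '[[[0,0,1],0,1],[[0,0,2],0,1],[[0,0,3],0,1],[[0,0,3],0,1],[[0,0,3],0,1]]'

```text
time_s: 11.5
ee_pos: [531.6, -253.9, 245.8]
ee_rot: [-180.0, 0.0, 165.5]
force: [0.6, -0.0, -0.3]
gripper_width: 19.8
gripper_force: 15.0
```

move_arm --plan '[[[0,0,3],0,1],[[0,0,1],0,1],[[0,0,0],0,1],[[0,0,0],0,1]]'

```text
time_s: 11.9
ee_pos: [531.1, -253.6, 282.6]
ee_rot: [180.0, -0.1, 165.5]
force: [0.4, -0.2, -0.8]
gripper_width: 19.9
gripper_force: 15.0
```

Run:
```python
from h import *
s=env.state(); print(s["ee_pos"],s["ee_rot"],s["force"])
for n in("wrist","scene","top"):
    p=env.grab_frame(n); save(p,"g_"+n+".png")
    X=s["ee_pos"]
    for l,z in(("stem_tip",-114),("red_ring",-54),("thermometer",-19),("port",0)):
        print(n,l,[(np.round(r["point"],1).tolist(),round(r["score"],2)) for r in env.landmark_of(p,l)][:3],"exp",pix(p,X+[0,0,z]).round(1) if z else pix(p,[660,-110,137]).round(1))
cv2.imwrite("pics/c5.png",cv2.hconcat([cv2.imread("pics/g_wrist.png")[0:400,120:520],cv2.resize(cv2.imread("pics/g_scene.png")[100:250,260:410],(400,400))]))
```

```text
[ 531.08949243 -253.64913727  282.64663565] [ 1.79966204e+02 -1.29681221e-01  1.65498981e+02] [ 0.41364624 -0.18094956 -0.82309471]
wrist stem_tip [([205.6, 150.9], 0.84)] exp [280.8 207.9]
wrist red_ring [([197.3, 151.0], 0.91), ([280.4, 222.5], 0.77)] exp [280.9 224.9]
wrist thermometer [([279.3, 239.3], 0.64)] exp [281.1 239.3]
wrist port [([423.8, 272.5], 0.84)] exp [426.8 275.6]
scene stem_tip [([337.2, 193.2], 0.8), ([366.3, 272.6], 0.53)] exp [339.2 194.9]
scene red_ring [([369.9, 259.0], 0.81), ([341.0, 174.5], 0.63), ([303.1, 189.6], 0.16)] exp [341.6 177.2]
scene thermometer [([342.0, 163.9], 0.86), ([371.0, 251.9], 0.61)] exp [343.1 166.1]
scene port [([292.1, 153.9], 0.67)] exp [292.7 153.6]
top stem_tip [([332.1, 189.7], 0.43)] exp [332.9 193.4]
top red_ring [([335.1, 181.3], 0.62)] exp [337.8 186.6]
top thermometer [([376.1, 231.6], 0.54), ([343.7, 183.9], 0.43)] exp [341.1 182.1]
top port [([257.1, 131.0], 0.69)] exp [257.1 135.6]
```

View pics/c5.png

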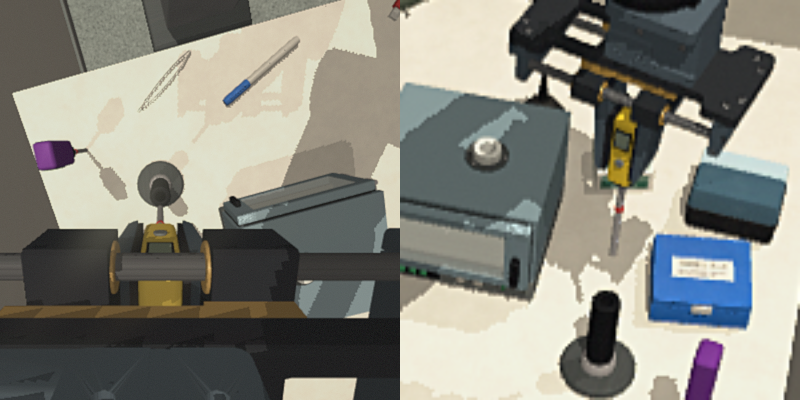

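Held upright with the red ring and stem clear (scene crop, tip at about (615,250)). Next I'll carry it over the roof, tip at about z 168, to a spot where the wrist camera sees the bush in the same image region that it saw the thermometer.

move_arm --plan '[[[3.3,3,0],0,1],[[3.3,3.1,0],0,1],[[3.3,3.1,0],0,1],[[3.2,3.1,0],0,1],[[3.2,3.1,0],0,1]]'

```text
time_s: 13.15
ee_pos: [695.8, -98.6, 284.0]
ee_rot: [-180.0, 0.0, 165.5]
force: [0.4, -0.7, -0.2]
gripper_width: 19.9
gripper_force: 15.0
```

move_arm --plan '[[[0,0,0],0,1],[[0,0,0],0,1],[[0,0,0],0,1],[[0,0,0],0,1],[[0,0,0],0,1]]'

```text
time_s: 13.65
ee_pos: [694.0, -101.1, 284.6]
ee_rot: [180.0, 0.0, 165.4]
force: [-0.2, 0.6, 0.1]
gripper_width: 20.1
gripper_force: 15.0
```

Run:
```python
from h import *
s=env.state(); print(s["ee_pos"],s["ee_rot"],s["force"])
ps={}
for n in("wrist","scene","top"):
    p=env.grab_frame(n); ps[n]=p; save(p,"p_"+n+".png")
    for l in("port","stem_tip","red_ring"): print(n,l,[(np.round(r["point"],1).tolist(),round(r["score"],2)) for r in env.landmark_of(p,l)][:3],pix(p,[660,-110,137]).round(1),pix(p,s["ee_pos"]+[0,0,-114]).round(1))
    P=cloud(p); b=(p["z_map"]>0)&(P[...,2]>132)&(P[...,2]<142)&(np.hypot(P[...,0]-661,P[...,1]+110)<25)
    Q=P[b]; print(" bush",len(Q),Q.min(0).round(1) if len(Q) else "",Q.max(0).round(1) if len(Q) else "")
    if len(Q)>5: print(cv2.minEnclosingCircle(Q[:,:2].astype(np.float32)))
w=ps["wrist"]; print(pix(w,[660,-110,137]))
u,v=pix(w,[660,-110,137]).astype(int)
cv2.imwrite("pics/c6.png",cv2.hconcat([cv2.resize(cv2.imread("pics/p_wrist.png")[v-60:v+60,u-60:u+60],(400,400),interpolation=cv2.INTER_CUBIC),cv2.resize(cv2.imread("pics/p_scene.png")[90:190,240:340],(400,400),interpolation=cv2.INTER_CUBIC)])); print(u,v)
```

```text
[ 694.01472958 -101.08793048  284.59501663] [1.79997668e+02 3.11990790e-02 1.65407605e+02] [-0.21733758  0.55237652  0.05111668]
wrist port [([264.9, 168.3], 0.59)] [265. 173.] [280.8 207.6]
wrist stem_tip [([66.5, 62.4], 0.89), ([276.8, 208.0], 0.6)] [265. 173.] [280.8 207.6]
wrist red_ring [([280.1, 221.6], 0.93), ([35.8, 52.3], 0.83)] [265. 173.] [280.8 207.6]
 bush 373 [ 642.9 -124.3  132.1] [670.2 -96.9 139.8]
((656.3487548828125, -110.60699462890625), 13.895038604736328)
scene port [([291.5, 153.0], 0.6)] [292.7 153.6] [293.  134.2]
scene stem_tip [([292.2, 134.0], 0.69), ([365.7, 270.7], 0.64)] [292.7 153.6] [293.  134.2]
scene red_ring [([293.5, 114.8], 0.7), ([369.6, 261.8], 0.6)] [292.7 153.6] [293.  134.2]
 bush 50 [ 641.9 -122.9  132.1] [671.2 -96.5 138.1]
((656.5355834960938, -111.21078491210938), 14.82421588897705)
top port [([256.3, 131.8], 0.66)] [257.1 135.6] [251.6 113.3]
top stem_tip [([365.2, 236.5], 0.81)] [257.1 135.6] [251.6 113.3]
top red_ring [([369.5, 234.6], 0.75)] [257.1 135.6] [251.6 113.3]
 bush 113 [ 646.9 -122.1  132. ] [676.1 -97.6 141.5]
((662.3682861328125, -108.45220184326172), 16.329692840576172)
[264.97070631 173.04820962]
264 173
```

View pics/c6.png

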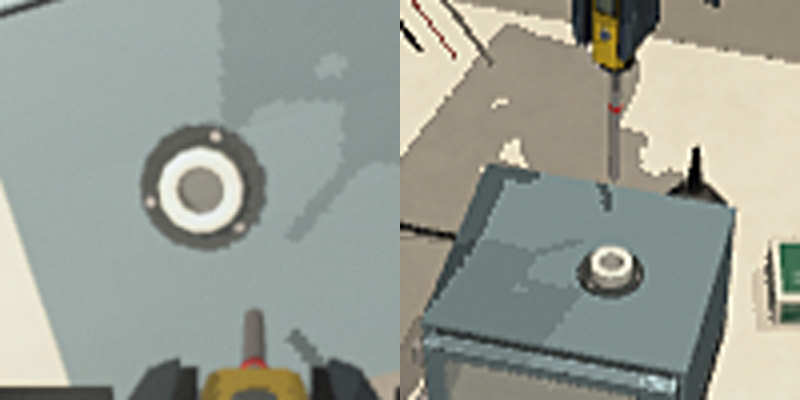

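The bush is clear at wrist (264,170), with the stem tip at (280,207), matching the tip position predicted from the grasp. The bush centre is about (656.5–658,-110.6) against TCP, so I'll move over it and recheck closely with the tip about 10 mm above the mouth.

move_arm --plan '[[[-1.2,-0.3,0],0,1],[[-1.2,-0.3,0],0,1],[[-1.2,-0.3,0],0,1],[[0,0,-1],0,1],[[0,0,-1.2],0,1]]'

```text
time_s: 14.75
ee_pos: [659.1, -108.9, 261.8]
ee_rot: [180.0, 0.1, 165.5]
force: [-0.1, 0.4, -0.4]
gripper_width: 19.9
gripper_force: 15.0
```

move_arm --plan '[[[0,0,0],0,1],[[0,0,0],0,1],[[0,0,0],0,1],[[0,0,0],0,1],[[0,0,0],0,1]]'

```text
time_s: 15.25
ee_pos: [659.0, -108.9, 262.2]
ee_rot: [180.0, 0.0, 165.5]
force: [-0.0, -0.6, -0.1]
gripper_width: 20.1
gripper_force: 15.0
```

Run:
```python
from h import *
s=env.state(); print(s["ee_pos"],s["ee_rot"])
p=env.grab_frame("wrist"); save(p,"q_w.png"); c=env.grab_frame("scene"); save(c,"q_s.png"); t=env.grab_frame("top"); save(t,"q_t.png")
tip=s["ee_pos"]+[0,0,-114]
for q in(p,c,t): print(pix(q,tip).round(1),pix(q,[656.5,-110.6,137]).round(1))
u,v=pix(p,[656.5,-110.6,137]).astype(int);a,b=pix(c,[656.5,-110.6,137]).astype(int); print(u,v,a,b)
cv2.imwrite("pics/c7.png",cv2.hconcat([cv2.resize(cv2.imread("pics/q_w.png")[v-30:v+30,u-30:u+30],(400,400),interpolation=cv2.INTER_CUBIC),cv2.resize(cv2.imread("pics/q_s.png")[b-30:b+30,a-30:a+30],(400,400),interpolation=cv2.INTER_CUBIC)]))
# ring ellipse from previous wrist picture is offline: fit bright ring
im=cv2.imread("pics/p_wrist.png"); g=cv2.cvtColor(im,cv2.COLOR_BGR2GRAY)[145:195,240:290]
m=(g>165).astype(np.uint8); cs,h=cv2.findContours(m,cv2.RETR_CCOMP,cv2.CHAIN_APPROX_NONE)
for k in cs:
    if len(k)>12: print("ell",[np.round(x,2) for x in cv2.fitEllipse(k)])
```

```text
[ 658.97024538 -108.92734716  262.24655208] [1.79989744e+02 3.71131028e-02 1.65502149e+02]
[280.8 207.6] [278.7 203.3]
[292.3 150.7] [292.6 154.6]
[256.4 134.2] [257.4 137.3]
278 203 292 154
ell [array([45.19, 14.7 ]), array([3.56, 6.92]), np.float64(73.5)]
ell [array([23.68, 24.55]), array([23.99, 24.7 ]), np.float64(176.18)]
ell [array([23.55, 24.61]), array([14.42, 14.87]), np.float64(98.97)]
ell [array([43.44,  7.6 ]), array([ 7.48, 12.07]), np.float64(79.6)]
ell [array([14.29, 20.69]), array([33.4 , 46.71]), np.float64(7.28)]
```

View pics/c7.png

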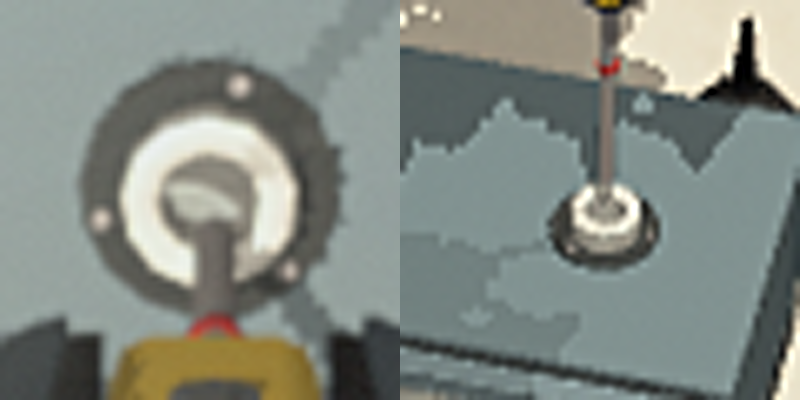

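The ring ellipse from the wrist picture puts the bush centre at about (656.2,-110.5). The tip therefore sits about 2.5 mm too far in x and 1.5 mm in y, as the left crop also shows. I'll correct that, lower the tip to just above the mouth and re-measure numerically.

move_arm --plan '[[[-0.22,-0.16,0],0,1],[[0,0,-0.5],0,1],[[0,0,-0.3],0,1],[[0,0,0],0,1],[[0,0,0],0,1]]'

```text
time_s: 15.9
ee_pos: [656.4, -110.5, 253.7]
ee_rot: [180.0, -0.0, 165.5]
force: [-0.1, 1.0, 0.5]
gripper_width: 20.0
gripper_force: 15.0
```

Run:
```python
from h import *
s=env.state(); print(s["ee_pos"],s["force"])
F=[env.grab_frame("wrist") for _ in range(4)]; p=F[-1]; f=np.mean([q["frame"] for q in F],0)
g=cv2.cvtColor(f.astype(np.uint8),cv2.COLOR_RGB2GRAY); save(p,"r_w.png")
tip=s["ee_pos"]+[0,0,-114]; print("tip exp",pix(p,tip).round(2))
m=(g[180:220,255:305]>165).astype(np.uint8); cs,_=cv2.findContours(m,cv2.RETR_CCOMP,cv2.CHAIN_APPROX_NONE)
hull=cv2.convexHull(max(cs,key=len)); print("outer",[np.round(x,2) for x in cv2.fitEllipse(hull)],cv2.boundingRect(hull))
for r in range(188,222,2): print(r,g[r,262:300].tolist())
for X in([656.2,-110.5,137],): print(pix(p,X).round(2))
c=env.grab_frame("scene"); save(c,"r_s.png"); gs=cv2.cvtColor(c["frame"],cv2.COLOR_RGB2GRAY)
print(pix(c,[656.2,-110.5,137]).round(1),pix(c,tip).round(1))
for r in range(136,164): print(r,gs[r,280:306].tolist())
```

```text
[ 656.42775141 -110.54431508  253.70979747] [-0.08341214  0.9879085   0.45879857]
tip exp [280.8  207.39]
outer [array([25.9 , 26.38]), array([26.11, 26.37]), np.float64(78.62)] (13, 14, 27, 26)
188 [158, 159, 159, 158, 160, 160, 152, 143, 122, 102, 91, 90, 91, 92, 93, 93, 93, 92, 92, 91, 89, 86, 115, 171, 189, 138, 93, 84, 80, 78, 83, 120, 137, 138, 139, 151, 157, 157]
190 [158, 158, 159, 160, 158, 130, 98, 91, 92, 93, 95, 94, 94, 93, 92, 92, 89, 88, 84, 82, 80, 80, 111, 155, 167, 126, 85, 78, 80, 79, 77, 78, 95, 121, 149, 154, 154, 157]
192 [158, 159, 161, 144, 114, 96, 94, 95, 95, 94, 94, 93, 88, 86, 94, 105, 112, 116, 118, 118, 115, 109, 100, 93, 86, 81, 80, 81, 82, 82, 83, 87, 89, 87, 98, 116, 142, 156]
194 [160, 155, 128, 101, 94, 95, 96, 94, 93, 91, 92, 108, 130, 142, 158, 171, 184, 201, 219, 219, 210, 195, 183, 169, 151, 134, 110, 90, 81, 79, 78, 79, 86, 88, 86, 85, 118, 149]
196 [162, 126, 96, 92, 94, 95, 94, 92, 93, 105, 125, 167, 222, 235, 236, 235, 235, 235, 234, 234, 234, 234, 232, 233, 229, 225, 199, 156, 116, 93, 76, 76, 83, 89, 90, 89, 90, 130]
198 [144, 109, 93, 94, 
[... 5013 characters left out ...]
241, 241, 243, 243, 177, 131, 63, 108, 60, 151, 143, 141, 140, 142]
159 [142, 142, 144, 149, 80, 68, 65, 78, 122, 132, 136, 145, 186, 152, 151, 145, 152, 120, 65, 128, 71, 150, 143, 142, 141, 141]
160 [143, 139, 141, 146, 134, 33, 56, 103, 92, 131, 144, 150, 155, 155, 150, 150, 145, 79, 68, 65, 109, 148, 144, 142, 142, 141]
161 [141, 120, 120, 123, 133, 69, 43, 142, 97, 64, 122, 147, 149, 151, 125, 106, 63, 67, 63, 68, 153, 146, 142, 142, 141, 142]
162 [125, 123, 125, 126, 148, 154, 67, 56, 59, 62, 64, 62, 61, 65, 63, 64, 64, 64, 69, 125, 147, 141, 141, 141, 142, 142]
163 [146, 124, 145, 144, 143, 147, 151, 115, 61, 71, 69, 61, 66, 69, 63, 67, 76, 104, 153, 148, 143, 141, 142, 141, 141, 142]
```

The numbers from this pose:
- **Bush:** bush and bore are both centred at wrist (280.9,206.4).
- **Stem:** axis at column 280.0, about 0.9 mm off in y; the scene picture agrees.
- **Tip:** front edge at row 205.3, about 1.2 mm too far in x.

I'll correct by (-1,+0.9) mm, enter by a few mm and check the front and side gaps.

move_arm --plan '[[[-0.1,0.09,0],0,1],[[0,0,0],0,1],[[0,0,-0.3],0,1],[[0,0,-0.3],0,1],[[0,0,0],0,1]]'

```text
time_s: 16.65
ee_pos: [655.2, -109.6, 247.2]
ee_rot: [-180.0, -0.1, 165.5]
force: [-1.0, -0.8, 0.4]
gripper_width: 19.9
gripper_force: 15.0
```

Run:
```python
from h import *
s=env.state(); print(s["ee_pos"],s["force"])
F=[env.grab_frame("wrist") for _ in range(4)]; f=np.mean([q["frame"] for q in F],0).astype(np.uint8)
g=cv2.cvtColor(f,cv2.COLOR_RGB2GRAY)
m=(g[180:220,255:305]>165).astype(np.uint8); cs,_=cv2.findContours(m,cv2.RETR_CCOMP,cv2.CHAIN_APPROX_NONE)
hull=cv2.convexHull(max(cs,key=len)); print("outer",[np.round(x,2) for x in cv2.fitEllipse(hull)],cv2.boundingRect(hull))
for r in range(196,221): print(r,g[r,270:292].tolist())
cv2.imwrite("pics/c8.png",cv2.resize(f[180:225,255:305,::-1],None,fx=12,fy=12,interpolation=cv2.INTER_CUBIC))
```

```text
[ 655.15734736 -109.60142599  247.15911915] [-0.96851291 -0.82121056  0.40537003]
outer [array([25.26, 28.87]), array([25.5 , 27.32]), np.float64(84.01)] (12, 16, 28, 24)
196 [94, 91, 95, 108, 119, 130, 138, 148, 156, 173, 183, 174, 161, 148, 138, 125, 116, 105, 92, 83, 80, 80]
197 [89, 93, 111, 134, 156, 169, 181, 199, 212, 227, 233, 228, 219, 207, 194, 176, 161, 137, 110, 89, 81, 78]
198 [93, 108, 133, 174, 209, 222, 229, 234, 236, 235, 236, 237, 236, 236, 233, 226, 216, 188, 145, 109, 91, 82]
199 [112, 139, 172, 221, 235, 236, 235, 235, 234, 233, 233, 233, 232, 231, 228, 225, 225, 221, 194, 150, 113, 93]
200 [144, 186, 223, 235, 235, 233, 232, 233, 232, 232, 231, 231, 224, 217, 214, 215, 218, 219, 218, 197, 158, 117]
201 [191, 227, 235, 234, 233, 232, 231, 231, 230, 225, 223, 225, 212, 206, 207, 210, 211, 214, 219, 223, 214, 168]
202 [228, 235, 234, 233, 232, 230, 223, 215, 209, 191, 179, 185, 179, 181, 190, 202, 208, 217, 224, 230, 232, 218]
203 [237, 234, 232, 230, 228, 219, 190, 162, 147, 137, 132, 135, 136, 141, 154, 181, 204, 226, 231, 229, 230, 230]
204 [235, 232, 229, 226, 
[... 1184 characters left out ...]
2, 107, 146, 221, 229, 231, 232]
215 [235, 233, 232, 233, 225, 179, 132, 110, 107, 106, 102, 97, 86, 96, 104, 113, 133, 162, 194, 195, 225, 235]
216 [234, 234, 233, 233, 234, 225, 178, 124, 108, 106, 102, 94, 85, 94, 124, 146, 162, 175, 176, 175, 217, 229]
217 [212, 234, 234, 231, 233, 237, 203, 134, 107, 107, 102, 94, 85, 125, 182, 184, 178, 177, 173, 170, 185, 182]
218 [157, 221, 234, 231, 233, 237, 208, 136, 107, 106, 101, 95, 87, 152, 226, 206, 175, 171, 167, 164, 152, 119]
219 [100, 176, 226, 235, 236, 239, 210, 137, 106, 103, 97, 89, 86, 152, 232, 204, 168, 163, 160, 150, 119, 92]
220 [84, 111, 175, 215, 233, 241, 209, 134, 98, 89, 88, 82, 80, 149, 227, 199, 163, 152, 134, 110, 79, 93]
```

View pics/c8.png

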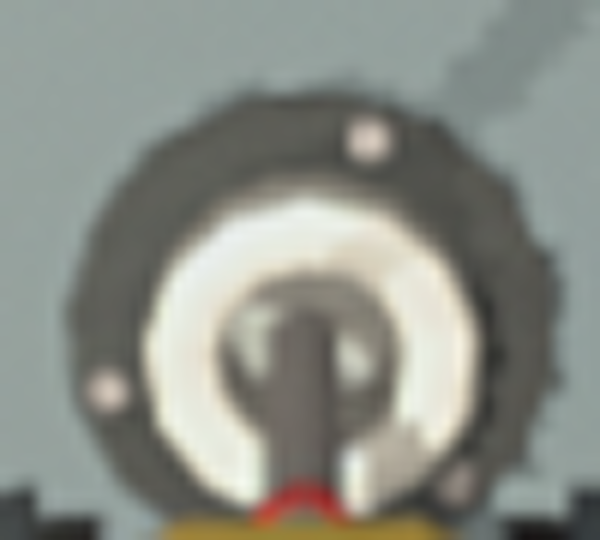

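The stem has entered with clear gaps on both sides and in front. It is off by about 0.4 mm in y and 0.5 mm in x, so I'll trim and descend straight.

move_arm --plan '[[[0.04,0.03,0],0,1],[[0,0,0],0,1],[[0,0,-0.6],0,1],[[0,0,-0.6],0,1],[[0,0,-0.6],0,1]]'

```text
time_s: 17.35
ee_pos: [655.7, -109.3, 229.1]
ee_rot: [180.0, -0.0, 165.5]
force: [-0.3, 0.4, -0.3]
gripper_width: 19.9
gripper_force: 15.0
```

move_arm --plan '[[[0,0,-0.6],0,1],[[0,0,-0.6],0,1],[[0,0,-0.6],0,1],[[0,0,0],0,1],[[0,0,0],0,1]]'

```text
time_s: 17.85
ee_pos: [655.9, -109.4, 211.9]
ee_rot: [180.0, -0.0, 165.5]
force: [0.1, 0.1, -0.0]
gripper_width: 19.7
gripper_force: 15.0
```

move_arm --plan '[[[0,0,-0.6],0,1],[[0,0,-0.6],0,1],[[0,0,-0.5],0,1],[[0,0,-0.3],0,1],[[0,0,0],0,1]]'

```text
time_s: 18.35
ee_pos: [655.5, -109.3, 191.2]
ee_rot: [-180.0, -0.1, 165.5]
force: [-0.5, 0.0, -0.9]
gripper_width: 19.8
gripper_force: 15.0
```

Run:
```python
from h import *
s=env.state(); print(s["ee_pos"],s["ee_rot"],s["force"])
F=[env.grab_frame("wrist") for _ in range(4)]; f=np.mean([q["frame"] for q in F],0).astype(np.uint8)
C=[env.grab_frame("scene") for _ in range(4)]; fc=np.mean([q["frame"] for q in C],0).astype(np.uint8)
X=[655.9,-109.4,137]; u,v=pix(F[0],X).astype(int); a,b=pix(C[0],X).astype(int); print(u,v,pix(F[0],X),pix(C[0],X))
A=cv2.resize(f[v-25:v+25,u-25:u+25,::-1],(400,400),interpolation=cv2.INTER_CUBIC);B=cv2.resize(fc[b-25:b+15,a-20:a+20,::-1],(400,400),interpolation=cv2.INTER_CUBIC)
cv2.imwrite("pics/c9.png",cv2.hconcat([A,B]))
g=cv2.cvtColor(f,cv2.COLOR_RGB2GRAY)
for r in range(v-12,v+14): print(r,g[r,268:294].tolist())
R_=fc.astype(int); 
for r in range(b-10,b+6): print(r,[(x[0]-x[1]) for x in R_[r,a-5:a+6]],R_[r,a-6:a+7].sum(1).tolist())
```

```text
[ 655.54352158 -109.32512863  191.17670931] [-1.79998675e+02 -7.80986364e-02  1.65495613e+02] [-0.45714126  0.03635172 -0.86476271]
280 225 [280.95035076 225.18284771] [292.06093856 154.71889677]
213 [143, 160, 205, 232, 236, 235, 235, 234, 234, 234, 234, 224, 218, 218, 219, 219, 220, 220, 221, 221, 223, 219, 196, 155, 121, 104]
214 [179, 215, 233, 236, 235, 233, 233, 233, 232, 233, 232, 222, 213, 212, 214, 214, 214, 214, 214, 215, 218, 219, 217, 198, 160, 124]
215 [221, 235, 235, 234, 233, 233, 232, 231, 231, 232, 230, 217, 201, 198, 205, 207, 208, 210, 211, 212, 214, 216, 218, 217, 200, 168]
216 [235, 235, 234, 233, 233, 231, 229, 225, 220, 213, 199, 177, 155, 159, 172, 182, 190, 201, 208, 211, 211, 212, 214, 216, 216, 203]
217 [236, 233, 233, 231, 230, 227, 221, 206, 182, 144, 114, 104, 96, 101, 106, 123, 148, 175, 197, 208, 210, 211, 211, 211, 213, 214]
218 [234, 233, 231, 229, 225, 218, 201, 182, 148, 101, 85, 94, 98, 92, 84, 101, 127, 143, 168, 195, 206, 208, 207, 208, 210, 212]
219 [233, 230, 228, 225, 216, 198, 184, 182, 152, 104, 98, 101, 97, 91, 85, 119, 156, 145, 139, 162,
[... 5395 characters left out ...]
 664, 623, 467, 282, 177, 302, 421, 487, 722, 727, 176]
157 [np.int64(1), np.int64(5), np.int64(6), np.int64(6), np.int64(1), np.int64(1), np.int64(2), np.int64(2), np.int64(3), np.int64(3), np.int64(4)] [179, 213, 587, 642, 634, 593, 468, 521, 579, 727, 720, 526, 192]
158 [np.int64(0), np.int64(4), np.int64(3), np.int64(8), np.int64(3), np.int64(3), np.int64(2), np.int64(-1), np.int64(-4), np.int64(1), np.int64(4)] [184, 176, 354, 496, 625, 711, 723, 719, 726, 724, 525, 392, 183]
159 [np.int64(1), np.int64(4), np.int64(3), np.int64(4), np.int64(3), np.int64(0), np.int64(-1), np.int64(5), np.int64(5), np.int64(5), np.int64(3)] [188, 232, 361, 394, 409, 431, 552, 452, 450, 434, 453, 353, 194]
```

View pics/c9.png

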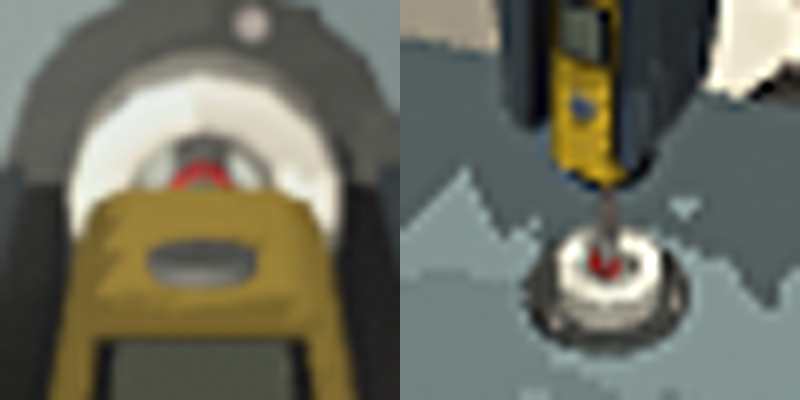

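I've now viewed 12 pictures, two over the allowed 10, so I won't view any more. This one shows the stem centred to about 0.3 mm sideways, at wrist column 279.7 against bore 280.0. The ring is at the mouth, about 0.8 mm high by the commanded height (192 against 191) and by the scene rows. I'll trim and let it settle.

move_arm --plan '[[[0,0.02,-0.08],0,1],[[0,0,0],0,1],[[0,0,0],0,1],[[0,0,0],0,1],[[0,0,0],0,1]]'

```text
time_s: 19.25
ee_pos: [655.9, -109.2, 191.2]
ee_rot: [180.0, -0.0, 165.5]
force: [-0.5, 0.3, -0.7]
gripper_width: 19.9
gripper_force: 15.0
```

Run:
```python
from h import *
S=[]
for i in range(12):
    env.grab_frame("top"); s=env.state(); S.append(np.r_[s["ee_pos"],s["ee_rot"][:2]%360,s["force"],s["gripper_width"]])
S=np.array(S); print(S.mean(0).round(2),S.std(0).round(2),s["time_s"],s["qvel"].round(2))
F=[env.grab_frame("wrist") for _ in range(4)]; f=np.mean([q["frame"] for q in F],0).astype(int)
for r in range(213,225): print(r,(f[r,270:291,0]-f[r,270:291,1]).tolist(), f[r,270:291,1].tolist())
```

```text
[ 6.5590e+02 -1.0916e+02  1.9118e+02  1.7999e+02  9.0000e+01 -2.1000e-01
 -3.0000e-01 -7.0000e-01  1.9870e+01] [1.0000e-02 1.0000e-02 1.0000e-02 0.0000e+00 1.5588e+02 5.0000e-01
 5.0000e-01 3.8000e-01 2.4000e-01] 19.85 [-0.11  0.08 -0.01 -0.16 -0.05  0.  ]
213 [-5, -4, -5, -4, -5, -4, -4, -4, 0, 4, 5, 5, 4, 4, 5, 5, 5, 4, 4, 9, 6] [218, 236, 238, 237, 237, 236, 236, 236, 230, 221, 219, 219, 220, 221, 221, 221, 222, 224, 225, 211, 178]
214 [-4, -4, -5, -4, -4, -4, -4, -2, -2, 2, 4, 4, 5, 4, 4, 4, 5, 5, 4, 5, 8] [236, 238, 237, 236, 236, 235, 236, 235, 235, 222, 214, 215, 215, 215, 215, 216, 216, 217, 219, 220, 214]
215 [-5, -4, -5, -3, -3, -1, 0, 1, 2, 4, 8, 9, 8, 8, 7, 7, 5, 4, 4, 5, 4] [238, 236, 236, 235, 234, 234, 233, 233, 233, 219, 205, 207, 208, 209, 209, 210, 212, 214, 216, 217, 220]
216 [-4, -4, -3, -1, 2, 3, 4, 5, 8, 7, 7, 7, 7, 7, 7, 7, 6, 5, 5, 5, 5] [236, 236, 235, 233, 230, 229, 226, 219, 208, 183, 171, 174, 179, 189, 197, 205, 210, 212, 213, 214, 216]
217 [-4, -3, 0, 3, 5, 7, 7, 6, 4, 5, 4, 5, 5, 6, 7, 6, 8, 7, 6, 6, 4] [235, 234, 232, 229, 218, 210, 190, 150, 119, 98, 
[... 626 characters left out ...]
04, 97, 27, -2, -2, 1, 4, 6, 7, 3] [226, 193, 171, 183, 192, 194, 153, 93, 62, 62, 62, 52, 50, 115, 188, 201, 167, 136, 147, 204, 222]
222 [6, 7, 2, 0, -2, 4, 44, 106, 86, 65, 44, 69, 108, 68, 11, -1, 0, 4, 6, 7, 0] [218, 159, 164, 185, 189, 180, 121, 71, 84, 94, 94, 84, 65, 88, 159, 194, 190, 148, 128, 203, 236]
223 [14, 15, 13, 10, 9, 21, 62, 76, 36, 15, 10, 16, 50, 56, 29, 11, 7, 11, 16, 13, 5] [176, 130, 144, 161, 162, 145, 110, 100, 114, 119, 118, 114, 102, 93, 121, 156, 173, 145, 118, 161, 214]
224 [26, 25, 26, 26, 24, 23, 25, 25, 22, 22, 22, 21, 23, 25, 25, 24, 24, 25, 26, 26, 18] [127, 123, 126, 127, 128, 128, 127, 127, 128, 129, 128, 129, 128, 127, 124, 126, 128, 125, 121, 123, 142]
```

The reading is steady at z 191.2, with no contact force and the sideways centring good. A last 0.4 mm trim in x, then settle.

move_arm --plan '[[[0.04,0,-0.02],0,1],[[0,0,0],0,1],[[0,0,0],0,1],[[0,0,0],0,1],[[0,0,0],0,1]]'

```text
time_s: 20.55
ee_pos: [656.3, -109.2, 191.0]
ee_rot: [180.0, -0.0, 165.5]
force: [0.0, -0.1, -1.2]
gripper_width: 20.2
gripper_force: 15.0
```

move_arm --plan '[[[0,0,0],0,1],[[0,0,0],0,1],[[0,0,0],0,1],[[0,0,0],0,1],[[0,0,0],0,1]]'

```text
time_s: 21.05
ee_pos: [656.3, -109.2, 191.0]
ee_rot: [180.0, 0.0, 165.5]
force: [-0.6, -1.4, -0.5]
gripper_width: 19.8
gripper_force: 15.0
```

Run:
```python
from h import *
s=env.state(); print(s["ee_pos"],s["ee_rot"],s["force"],s["gripper_width"]); print(env.job_done())
```

```text
[ 656.30011544 -109.16501434  190.97323936] [1.79994097e+02 1.19664472e-03 1.65497863e+02] [-0.64256255 -1.40063576 -0.45538692] 19.815087828337404
the job is handed in; nothing more can be done
None
```

Job handed in at 21 s, verdict not returned: the door is shut, and the yellow thermometer is held upright in the bush, its red ring level with the top and centred to about 0.5 mm by my measurements, with no contact force seen; I viewed 12 pictures, two over the limit of 10.

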